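# Load the bobbin tray and hold the magnifier over it

### The job

Drop the two loose bobbins one at a time into the two pockets of the bobbin tray, one in each. Then pick up the magnifier by its handle, lift it over the row of hoop, jar and dispenser, higher than the hoop, and hold the lens level about 15 mm above the bobbin in the pocket next to the tray's finger tab, centred on it and with the handle square to the row of pockets. Do not let the magnifier touch the tray or bobbins, do not shift the hoop, jar or dispenser, and finish while still holding the magnifier there, hovering and still.

Things in the scene. Friction and masses are not known exactly. Their poses are not given: they have to be found in the camera images.
- tray: Lavender plastic bobbin tray, fixed to the table to the left or right of the row of hoop, jar and dispenser. Block 56 mm (x) by 124 mm (y) by 20 mm high, with two round pockets 32 mm across and 15 mm deep, 64 mm apart along y. A half-round finger tab (8 mm high) sticks out 20 mm from the middle of its +y end. Origin: centre of the underside, z up.
- pocket_tab (a point): Centre of the floor of the pocket next to the finger tab, 15 mm below the tray's top and 5 mm above the table. Axes as the tray's: y along the row of pockets towards the tab, z up.
- pocket_plain (a point): Centre of the floor of the other pocket, away from the tab; same axes and depth.
- bobbin1_center (a point): Centre (half-way up, 18 mm above its foot) of a loose upright birch bobbin, a spool 26 mm across and 36 mm tall, 25 g; it stands on the table on the robot's side of the tray. In a pocket its top stands 21 mm above the tray's top. z: its axis.
- bobbin2_center (a point): The same for the second bobbin, which is identical; either may go in either pocket.
- mag_grip (a point): Point to grip on the chrome magnifier, within 6 mm of its centre of mass lengthwise, half-way up the handle (13 mm above its underside). The handle is a straight bar 18 mm wide (y), 26 mm high (z), running along x from 50 mm behind this point to 38 mm in front; its wire stand is folded flat on top. About 150 g. It lies flat on the table, on the other side of the row from the tray. Axes: x along the handle towards the lens, z up.
- mag_lens (a point): Centre of the underside of the magnifier's round lens, 75 mm ahead (x) of mag_grip and level with the underside of the handle (13 mm below mag_grip). The lens rim is 76 mm across and 10 mm thick. Axes as mag_grip.
- hoop: Round birch hoop, 130 mm across, standing upright on a 100 by 60 by 16 mm foot, with a brass clamp on top, 150 mm high in all. Loose; leave it in place. Origin: centre of the foot's underside; the hoop's plane is its x-z plane, and the row runs along its x, in the middle of the table between tray and magnifier.
- jar: Closed glass jar with steel screw lid, 68 mm across, 100 mm tall, at one end of the row, about 125 mm from the hoop's centre. Loose; leave it in place. Origin: centre of the underside.
- dispenser: Stainless push-top sequin dispenser, 62 mm across, 102 mm tall, at the other end of the row. Loose; leave it in place. Origin: centre of the underside.
There are look-alikes about, which are no part of the job. What is shaped like the tray but yellow is not meant.

How it is judged (in metres and radians):
On the way, in this order (a step that is already met when the one before it is completed fails the run):
1. one bobbin stands in a pocket, let go (((horizontal distance between bobbin1_center and pocket_tab below 0.007 m and z of bobbin1_center in the frame of pocket_tab below 0.022 m and angle between bobbin1_center's own z axis and vertical below 0.15 rad and contact force between bobbin1 and the fingers below 0.1 N) or (horizontal distance between bobbin1_center and pocket_plain below 0.007 m and z of bobbin1_center in the frame of pocket_plain below 0.022 m and angle between bobbin1_center's own z axis and vertical below 0.15 rad and contact force between bobbin1 and the fingers below 0.1 N) or (horizontal distance between bobbin2_center and pocket_tab below 0.007 m and z of bobbin2_center in the frame of pocket_tab below 0.022 m and angle between bobbin2_center's own z axis and vertical below 0.15 rad and contact force between bobbin2 and the fingers below 0.1 N) or (horizontal distance between bobbin2_center and pocket_plain below 0.007 m and z of bobbin2_center in the frame of pocket_plain below 0.022 m and angle between bobbin2_center's own z axis and vertical below 0.15 rad and contact force between bobbin2 and the fingers below 0.1 N))), for 0.2 s.
2. both bobbins stand in the two pockets, one in each, let go (((horizontal distance between bobbin1_center and pocket_tab below 0.007 m and z of bobbin1_center in the frame of pocket_tab below 0.022 m and angle between each of bobbin1_center, bobbin2_center's own z axis and vertical below 0.15 rad and horizontal distance between bobbin2_center and pocket_plain below 0.007 m and z of bobbin2_center in the frame of pocket_plain below 0.022 m) or (horizontal distance between bobbin1_center and pocket_plain below 0.007 m and z of bobbin1_center in the frame of pocket_plain below 0.022 m and angle between each of bobbin1_center, bobbin2_center's own z axis and vertical below 0.15 rad and horizontal distance between bobbin2_center and pocket_tab below 0.007 m and z of bobbin2_center in the frame of pocket_tab below 0.022 m)) and contact force between each of bobbin1, bobbin2 and the fingers below 0.1 N), for 0.2 s.
3. the magnifier, in the fingers, passes over the row higher than the hoop (height (world z) of mag_lens above 0.15 m and y of mag_lens in the frame of hoop between -0.08 and 0.08 m and x of mag_lens in the frame of hoop between -0.22 and 0.22 m and contact force between magnifier and the fingers above 0.5 N), for 0.05 s.
At the end, for the whole second after the job is handed in: A bobbin on each pocket floor (7 mm, 0.15 rad), let go. Magnifier held still, touching nothing else: lens underside 4 to 30 mm above the bobbin in the tab pocket, within 10 mm of the pocket centre, level to 0.15 rad, handle square to the row to 0.2 rad. Bystanders within 20 mm (all of step 2 and horizontal distance between mag_lens and pocket_tab below 0.01 m and z of mag_lens in the frame of pocket_tab between 0.04 and 0.066 m and angle between mag_lens's own z axis and vertical below 0.15 rad and angle between the x axis of mag_lens and the x axis of pocket_tab, either way round below 0.2 rad and contact force between magnifier and the fingers above 0.5 N and linear speed of magnifier below 0.02 m/s and contact force between magnifier and tray below 0.05 N and contact force between magnifier and bobbin1 below 0.05 N and contact force between magnifier and bobbin2 below 0.05 N and contact force between magnifier and hoop below 0.05 N and contact force between magnifier and jar below 0.05 N and contact force between magnifier and dispenser below 0.05 N and distance of each of hoop, jar, dispenser from where it was at the start of the episode below 0.02 m); the arm keeps its last pose, push and grip.
It fails at once if the magnifier touches the tray or a bobbin (contact force between magnifier and tray above 1 N or contact force between magnifier and bobbin1 above 1 N or contact force between magnifier and bobbin2 above 1 N).
It fails at once if the hoop, jar or dispenser is shifted or tipped (distance of any of hoop, jar, dispenser from where it was at the start of the episode above 0.02 m or angle between any of hoop, jar, dispenser's own z axis and vertical above 0.25 rad).
It also fails if it takes over 70 s, if anything falls off the work surface, if the arm or the gripper's body presses on something with over 40 N, if the wrist force passes 120 N, or if a joint passes its speed limit or range.

### The arm

A 6-joint arm with a two-finger parallel gripper is mounted at the origin on the work surface. World frame = base frame: x ahead of the robot, y to its left, z up, the work surface at z = 0. Lengths are in mm, angles in degrees, forces in N, time in s.
With the tool pointing down it reaches from about 350 to 850 mm from the base axis. Payload 8.1 kg.
Tool frame: the origin (TCP) lies midway between the tips of the shut fingers; the grasp point (between the pads) lies 19 mm behind it; z points along the fingers, y is the direction in which the jaws open and shut (so a half turn about z gives the same grasp; the last joint's range is limited). The gripper opens to 85 mm and grips with 20 to 120 N. Pads are 22 mm wide; open, the fingers measure 114 mm over their backs; the gripper's body (76 mm by 85 mm) begins 54 mm behind the grasp point. The pads swing forward as they close: fully open they stand 13 mm farther back than shut.
Start: joints at [70.852, 7.471, 85.268, -0, 87.261, -4.893], TCP at [147.722, 581.535, 231.292] pointing down, gripper open.
Joint ranges: [-169.43, 169.43], [-51.17, 129.36], [1.28, 143.12], [-76.62, 256.62], [0, 156.53], [-152.29, 152.29]. Speed limits (degrees/s): [136.94, 136.94, 159.86, 180, 180, 180].

### API

Orientations are given as [roll, pitch, yaw] about the fixed x, y, z axes, in that order (R = Rz(yaw) Ry(pitch) Rx(roll)).
In Python, from bench import r gives the robot as it stands.
- The arm moves only by the shell command python3 -m jog 'ROWS' [FORCE]. ROWS is JSON, a list of rows, each a list of 5 numbers: the shift along the tool's x, y, z in m, then the turn about the tool's z in rad, then the opening, from 0 (shut) to 1 (fully open). A call has 1 to 20 rows; each row is the pose to reach, as a shift and turn from the pose measured when the call began, along the tool's axes at that moment; what a row does not reach only later rows make up. A row lasts 1/10 s, in which the tool goes at most 50 mm and 8.59 degrees, less where a joint would pass 70% of its speed; a pose out of reach is approached as far as the arm can. A call with a gripper value outside its range is refused whole. The fingers move at their own pace and stop on an object; FORCE is the grip in N (left out, the last holds). Time passes only in rows, so rows that repeat a pose let the fingers close. It gives the time, the measured TCP pose, the force and the opening at its end, in the units of the state.
- r.sense(): the state, without advancing time (a new reading comes with each control period).
- r.snapshot(name): name is "side" or "top" or "wrist"; returns a dict with "pixels" (420x560x3 uint8, red, green, blue), "K" (3x3 intrinsics, pixels), "R" (3x3) and "t" (3): a world point X has camera coordinates R X + t. Camera axes: x right, y down, z forward; pixel columns grow to the right and rows downward; lengths in mm; the calibration is good to about 2 mm. A picture is of the moment at which its call begins. There is no depth.
- r.hand_in(): hands the job in, once; it reports no verdict.
The state is a dict: "time": time; "joint_pos": joint angles; "qd": joint speeds; "joint_efforts": joint torques, N m; "tool_pos": TCP position; "tcp_rot": TCP orientation; "ft_force": force on the tool from outside, world axes, zero at the start; "wrist_torque": the same for the moment, N m; "finger_gap": finger opening in mm.
Only numpy, scipy, OpenCV 4.12 (cv2) and the standard library are available. Lean on these libraries where they do the work, as an engineer would, in place of code of your own. Each camera call takes 0.05 s, during which the arm holds its last target.

## Working session

There is one attempt and no reset: what is moved stays moved. The work goes in short steps, Python scripts to look and compute and a shell command to move; the robot and the scene stay as the last step left them, time stands still between calls to the robot, and variables do not carry over. Pictures are saved under pics/ and viewed, and the job is handed in when it is done.

```bash
ls -la; mkdir -p pics; python3 - <<'E'
from bench import r
import cv2
print(r.sense())
for n in("top","side","wrist"):
    s=r.snapshot(n); cv2.imwrite(f"pics/a_{n}.png",s["pixels"][:,:,::-1]); print(n,s["K"],s["R"],s["t"])
E
```

```text
total 12
drwxr-xr-x  3 agent agent 4096 Dec  7 04:30 .
drwxr-xr-x 23 root  root  4096 Dec  7 04:30 ..
drwxr-xr-x  2 agent agent 4096 Dec  7 04:30 pics
{'time': 0.0, 'joint_pos': array([ 7.08517651e+01,  7.51472412e+00,  8.53304011e+01, -6.86115845e-04,
        8.72623127e+01, -4.89248606e+00]), 'qd': array([-0.00011187, -0.02965281, -0.00754673,  0.0535052 , -0.0248133 ,
       -0.10442821]), 'joint_efforts': array([ 8.88748418e-04, -5.69385874e+01, -5.00559533e+01, -3.52047191e-04,
        1.41741772e-02, -5.58827651e-06]), 'tool_pos': array([147.54196522, 580.99645978, 230.23769562]), 'tcp_rot': array([-1.79892895e+02, -8.48019740e-03,  1.65744277e+02]), 'ft_force': array([-0.26224272,  0.37037405, -0.34292571]), 'wrist_torque': array([-0.02771109, -0.02028317,  0.03524426]), 'finger_gap': 85.48549045463203}
top [[400.64207218   0.         267.74877807]
 [  0.         400.64207218 205.75999278]
 [  0.           0.           1.        ]] [[ 0.00599171 -0.9995457   0.02953812]
 [-0.99358941 -0.00928549 -0.11266704]
 [ 0.11289013 -0.0286737  -0.99319366]] [-41.2205704  560.92328145 870.24810604]
side [[543.76407794   0.         282.56566871]
 [  0.         543.76407794 207.56793942]
 [  0.           0.           1.        ]] [[-0.98013304 -0.19833604 -0.0014286 ]
 [-0.10837755  0.54158259 -0.83363218]
 [ 0.16611301 -0.81691561 -0.55231816]] [ 533.93717001  121.96200315 1200.40081458]
wrist [[337.41971403   0.         275.58016099]
 [  0.         337.41971403 212.33715885]
 [  0.           0.           1.        ]] [[ 0.24571737  0.96934102 -0.00098286]
 [ 0.91992094 -0.23287006  0.31546316]
 [ 0.30556251 -0.07841893 -0.94893731]] [-599.89439652  -41.22738613  379.78796152]
```

View pics/a_top.png

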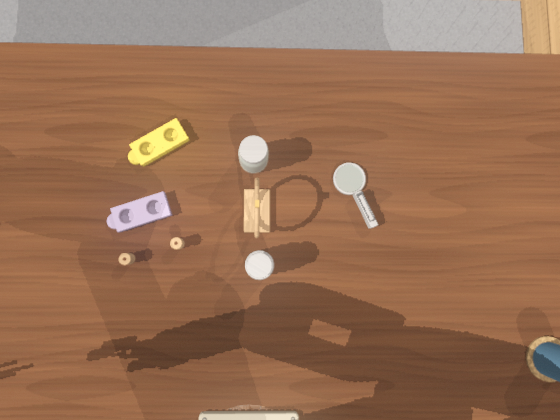

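View pics/a_side.png

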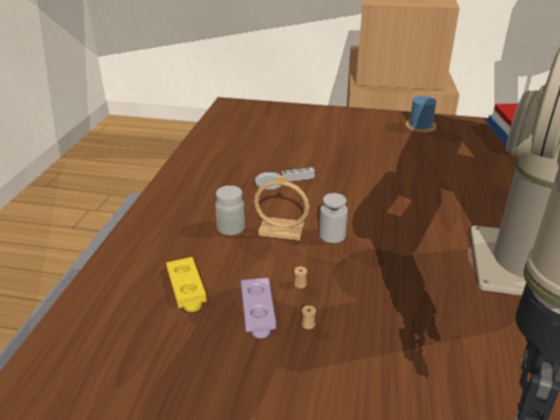

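View pics/a_wrist.png

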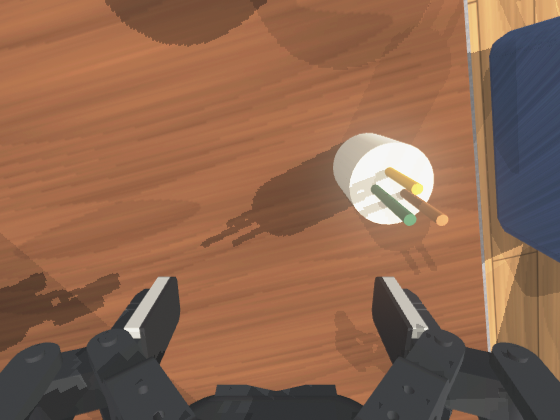

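Top view: lavender tray at (140,212), with its tab at (110,222). The yellow look-alike is at (160,143). Bobbins are at (126,259) and (177,243), magnifier lens at (349,179) and handle at (367,210), hoop foot at (257,210), and jar/dispenser at (253,154)/(259,265). I'll check this in close crops.

```bash
cat > h.py <<'E'
import numpy as np,cv2
from bench import r
def ray(s,uv,z):
    R=np.array(s["R"]);t=np.array(s["t"]);c=-R.T@t
    d=R.T@np.linalg.inv(s["K"])@np.array([uv[0],uv[1],1.]); return c+d*(z-c[2])/d[2]
def rays(s,uvs,z): return np.array([ray(s,p,z) for p in uvs])
def proj(s,X):
    p=s["K"]@(np.array(s["R"])@np.array(X,float)+s["t"]); return p[:2]/p[2]
def hsv(s): return cv2.cvtColor(s["pixels"],cv2.COLOR_RGB2HSV)
def blobs(m,a=40):
    n,l,st,c=cv2.connectedComponentsWithStats(m.astype(np.uint8))
    return [(st[i],c[i],l==i) for i in range(1,n) if st[i][4]>a]
def crop(s,x0,y0,x1,y1,k,name): cv2.imwrite("pics/"+name,cv2.resize(s["pixels"][y0:y1,x0:x1,::-1],None,fx=k,fy=k,interpolation=cv2.INTER_CUBIC))
E
python3 - <<'E'
from h import *
s=r.snapshot("top")
crop(s,95,180,215,280,6,"b_tray.png"); crop(s,320,150,400,240,6,"b_mag.png")
h=hsv(s)
for n in [(140,205),(126,259),(177,243),(349,179),(367,210),(372,222),(300,100)]: print(n,h[n[1],n[0]])
E
```

```text
(140, 205) [147  23 226]
(126, 259) [ 16  94 212]
(177, 243) [ 14 107 195]
(349, 179) [ 33  14 207]
(367, 210) [ 15  13 232]
(372, 222) [ 14  12 231]
(300, 100) [ 12 130 153]
```

View pics/b_tray.png

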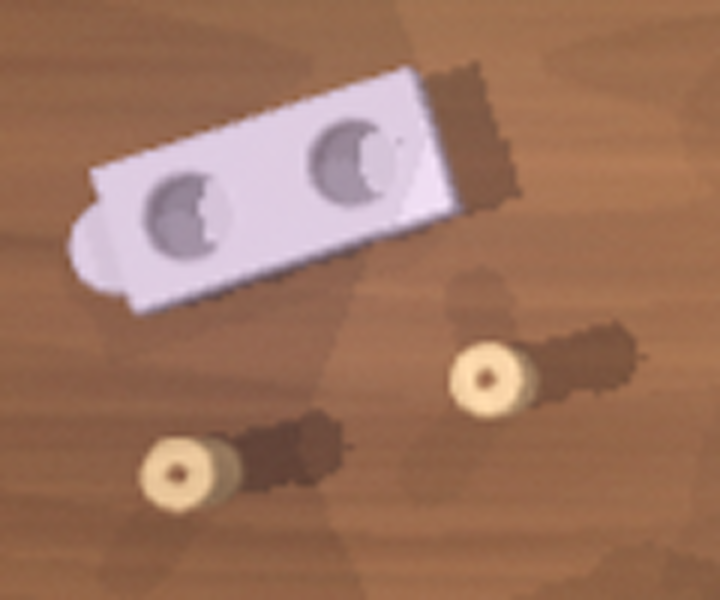

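View pics/b_mag.png

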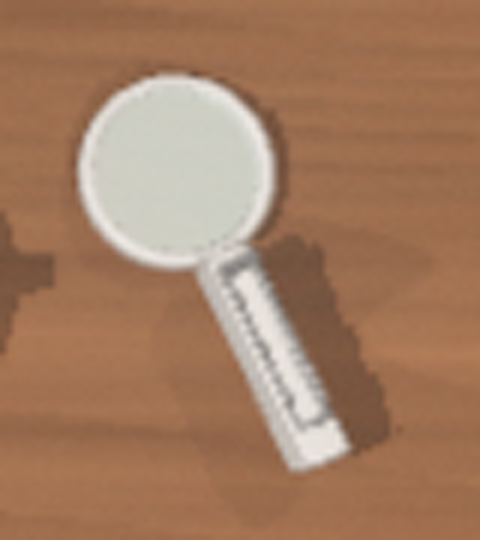

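The crops confirm the choice: lavender tray with its tab at lower left, two bobbins, and the magnifier with lens centre at about (349.5,178.5). Next I'll measure them.

```bash
python3 - <<'E'
from h import *
s=r.snapshot("top"); h=hsv(s).astype(int)
H,S,V=h[...,0],h[...,1],h[...,2]
m=(H>125)&(H<170)&(S>12)&(V>120)
m[:180]=0;m[:, 200:]=0
b=max(blobs(m),key=lambda b:b[0][4]); mm=b[2].astype(np.uint8)
c=max(cv2.findContours(mm,0,1)[0],key=cv2.contourArea)[:,0,:].astype(float)
op=cv2.morphologyEx(mm,cv2.MORPH_CLOSE,np.ones((9,9)))
op=cv2.morphologyEx(op,cv2.MORPH_OPEN,cv2.getStructuringElement(cv2.MORPH_RECT,(23,23)))
W=rays(s,c,20)[:,:2]
print("rect",cv2.minAreaRect(W.astype(np.float32)))
# hand-read corners of the top face
cr=np.array([[92,170],[410,66],[460,210],[137,311]])/6+[95-.4,180-.4]
cw=rays(s,cr,20)[:,:2]; print("corners",cw.round(1),np.linalg.norm(cw-np.roll(cw,-1,0),axis=1))
print("centre",cw.mean(0))
pk=np.array([[188,216],[353,162]])/6+[94.6,179.6]; print("pocket rims",rays(s,pk,20),np.linalg.norm(np.diff(rays(s,pk,20),axis=0)))
# bobbins tops
for u in [(178,474),(486,378)]:
    print("bob",ray(s,np.array(u)/6+[94.6,179.6],36))
# lens, handle
ln=np.array([177,171])/6+[319.6,149.6]; L=ray(s,ln,10)
he=np.array([[296,470],[350,448]])/6+[319.6,149.6]; E=rays(s,he,26)
print("lens",L,"handle end",E,E.mean(0), "dist",np.linalg.norm((E.mean(0)-L)[:2]),"ang",np.degrees(np.arctan2(*(L-E.mean(0))[:2][::-1])))
# hoop, jar, disp
for n,u,z in [("hoopfoot",(257,210),16),("jar",(253.5,148),100),("disp",(260,265),100)]: print(n,ray(s,u,z))
E
```

```text
rect ((544.5807495117188, 257.3653869628906), (58.79365539550781, 142.44117736816406), 18.813640594482422)
corners [[554.4 318.9]
 [595.1 201.6]
 [540.5 180.9]
 [501.5 299.6]] [124.16898041  58.42441546 124.88247596  56.23400307]
centre [547.8666966  250.23310402]
pocket rims [[537.3159416  282.33419809  20.        ]
 [558.28921351 221.62645932  20.        ]] 64.22855814179005
bob [441.54214831 276.48346702  36.        ]
bob [477.13565177 166.00682087  36.        ]
lens [ 630.71639657 -227.72209723   10.        ] handle end [[ 513.40129778 -267.33608364   26.        ]
 [ 521.90603898 -288.1661752    26.        ]] [ 517.65366838 -277.75112942   26.        ] dist 123.63690617748745 ang 23.86887091501683
hoopfoot [553.07898087 -12.8334671   16.        ]
jar [676.19504282  -4.08004413 100.        ]
disp [431.33025624 -19.82814264 100.        ]
```

```bash
cat >> h.py <<'E'
from scipy.spatial.transform import Rotation as Ro
def delta(p,yaw=None):
    q=r.sense(); R=Ro.from_euler('xyz',q["tcp_rot"],degrees=True).as_matrix()
    d=R.T@(np.array(p,float)-q["tool_pos"])
    y=q["tcp_rot"][2]; t=None if yaw is None else -np.radians((yaw-y+180)%360-180)
    print("t",round(q["time"],2),"pos",q["tool_pos"].round(1),"rpy",q["tcp_rot"].round(2),"gap",round(q["finger_gap"],1),"F",q["ft_force"].round(1))
    print("tool delta m",(d/1000).round(4),"turn",t)
E
python3 - <<'E'
from h import *
s=r.snapshot("wrist"); R=np.array(s["R"]);c=-R.T@s["t"];q=r.sense()
T=Ro.from_euler('xyz',q["tcp_rot"],degrees=True).as_matrix()
print("cam in tool",T.T@(c-q["tool_pos"]),"fwd in tool",T.T@R[2])
delta([441.5,276.5,190],109)
E
```

```text
cam in tool [  80.95752455    0.43509184 -142.31867893] fwd in tool [-3.15613255e-01  5.90997840e-04  9.48887730e-01]
t 0.3 pos [147.6 581.4 230.9] rpy [-1.7996e+02 -1.0000e-02  1.6574e+02] gap 85.4 F [-0.1 -0.2  0.2]
tool delta m [-0.3599 -0.2231  0.041 ] turn 0.9903863972617384
```

```bash
python3 -m jog '[[-0.045,-0.028,0.005,0.125,1],[-0.09,-0.056,0.01,0.25,1],[-0.135,-0.084,0.015,0.375,1],[-0.18,-0.112,0.02,0.5,1],[-0.225,-0.14,0.025,0.625,1],[-0.27,-0.168,0.03,0.75,1],[-0.315,-0.196,0.035,0.875,1],[-0.36,-0.223,0.041,0.99,1],[-0.36,-0.223,0.041,0.99,1],[-0.36,-0.223,0.041,0.99,1],[-0.36,-0.223,0.041,0.99,1],[-0.36,-0.223,0.041,0.99,1]]' 40
python3 - <<'E'
from h import *
s=r.snapshot("wrist"); cv2.imwrite("pics/c_wrist.png",s["pixels"][:,:,::-1]); np.savez("c.npz",**s)
delta([441.5,276.5,100],109)
for p in [(441.5,276.5,36),(477,166,36),(537.3,282.3,20),(558.3,221.6,20)]: print(proj(s,p))
E
```

```text
time: 1.5
tool_pos: [441.1, 277.3, 190.2]
tcp_rot: [-180.0, 0.0, 109.1]
ft_force: [-0.2, 0.0, -0.8]
finger_gap: 85.2
t 1.55 pos [441.  277.5 190.2] rpy [-1.7999e+02  1.0000e-02  1.0911e+02] gap 85.3 F [0.3 0.7 0.1]
tool delta m [-0.0011  0.0001  0.0902] turn 0.0019243390937162183
[275.13891869 195.53947901]
[272.61085136 305.3981586 ]
[369.40621839 216.61160004]
[363.98402238 274.97155817]
```

View pics/c_wrist.png

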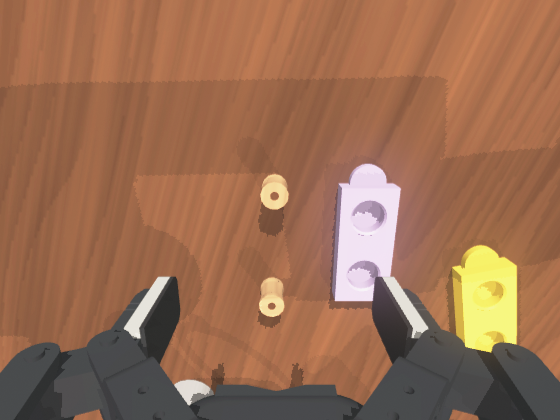

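Wrist view: bobbin holes are at (275,197) and (271.5,306), pockets at (368.5,216) and (363,275). All are within about 1.5 px of the predictions from the top view. A quick refinement next.

```bash
python3 - <<'E'
from h import *
s=dict(np.load("c.npz"))
crop(s,240,150,410,320,4,"c_crop.png")
for u,z in [((275,196.5),36),((271.5,306),36),((368.5,216),20),((363,275),20)]: print(ray(s,u,z))
E
```

```text
[441.67704675 275.60073538  36.        ]
[476.1602687  164.95711329  36.        ]
[536.20050311 282.59055493  20.        ]
[557.34545834 221.23498106  20.        ]
```

View pics/c_crop.png

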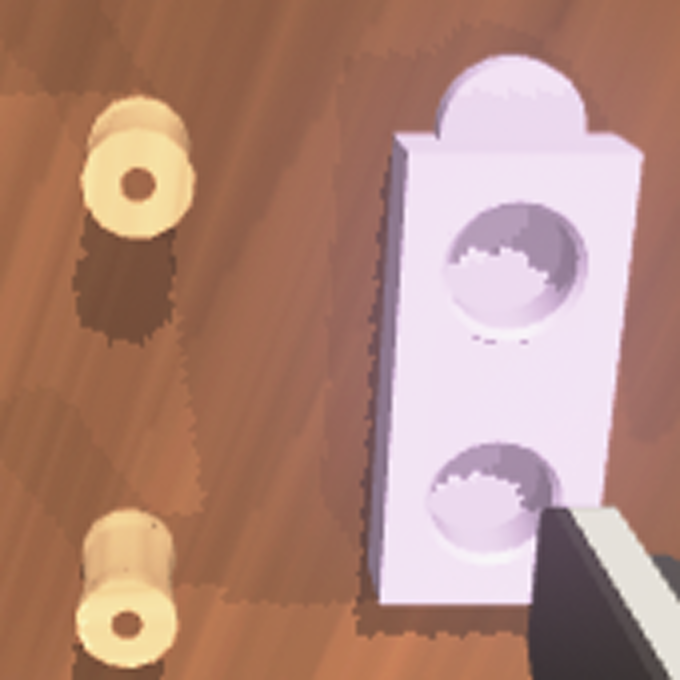

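```bash
python3 -m jog '[[-0.0016,0,0.04,0,0.6],[-0.0016,0,0.08,0,0.6],[-0.0016,0,0.115,0,0.6],[-0.0016,0,0.145,0,0.6],[-0.0016,0,0.165,0,0.6],[-0.0016,0,0.172,0,0.6],[-0.0016,0,0.172,0,0.6],[-0.0016,0,0.172,0,0.6],[-0.0016,0,0.172,0,0.3],[-0.0016,0,0.172,0,0.1],[-0.0016,0,0.172,0,0.1],[-0.0016,0,0.172,0,0.1],[-0.0016,0,0.172,0,0.1],[-0.0016,0,0.172,0,0.1]]' 30
python3 - <<'E'
from h import *
s=r.snapshot("wrist"); cv2.imwrite("pics/d_wrist.png",s["pixels"][:,:,::-1])
delta([441.5,276,100],109)
E
```

```text
time: 2.95
tool_pos: [442.6, 276.6, 19.9]
tcp_rot: [179.9, -0.0, 109.1]
ft_force: [-1.5, -0.0, 5.2]
finger_gap: 24.6
t 3.0 pos [442.6 276.6  19.9] rpy [ 1.7987e+02 -2.0000e-02  1.0910e+02] gap 24.9 F [-1.5  0.3  5.4]
tool delta m [-0.0002 -0.001  -0.0801] turn 0.0017837006626969696
```

View pics/d_wrist.png

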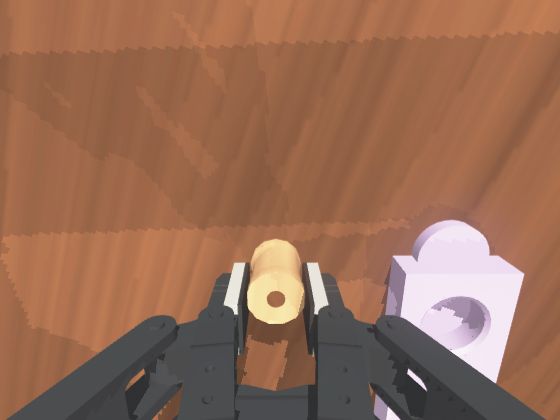

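```bash
python3 -m jog '[[0,0,-0.02,0,0.1],[0,0,-0.05,0,0.1],[0,0,-0.08,0,0.1],[0,0,-0.08,0,0.1],[0,0,-0.08,0,0.1]]' 30
python3 - <<'E'
from h import *
s=r.snapshot("wrist"); cv2.imwrite("pics/e_wrist.png",s["pixels"][:,:,::-1])
delta([536.7,282,80],109)
E
```

```text
time: 3.5
tool_pos: [443.5, 277.0, 101.5]
tcp_rot: [179.7, -0.0, 109.1]
ft_force: [0.2, -0.1, 0.0]
finger_gap: 24.9
t 3.55 pos [442.5 276.5 100.1] rpy [ 1.7983e+02 -3.0000e-02  1.0910e+02] gap 24.8 F [-0.1 -0.8 -0.8]
tool delta m [-0.0256  0.0907  0.0203] turn 0.0016771975392526784
```

View pics/e_wrist.png

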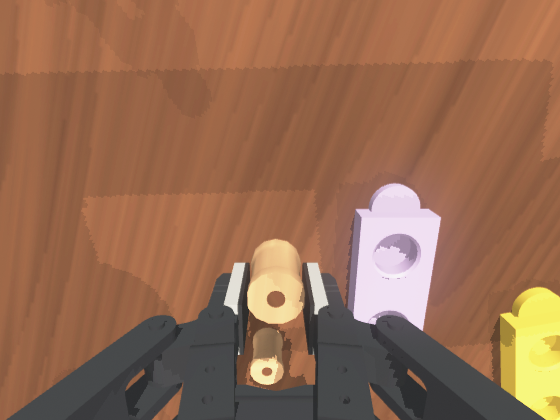

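Held upright, hole at (276,299). Now its offset from the TCP.

```bash
python3 - <<'E'
from h import *
s=r.snapshot("wrist");q=r.sense()
h=ray(s,(276,299),116.2); print(h,q["tool_pos"]); off=h[:2]-q["tool_pos"][:2]
u=(396,256); 
p=ray(s,(396,255),20); print("tab pocket now",p)
delta([*(np.array([536.7,282])-off),80])
crop(s,340,200,460,300,6,"e_crop.png")
E
```

```text
[442.89455803 276.67005735 116.2       ] [441.92101731 276.19252512  99.17237985]
tab pocket now [534.0517399  281.57550147  20.        ]
t 3.6 pos [441.9 276.2  99.2] rpy [ 1.7993e+02 -2.0000e-02  1.0910e+02] gap 24.6 F [0.4 0.3 0.3]
tool delta m [-0.0257  0.0904  0.0193] turn None
```

View pics/e_crop.png

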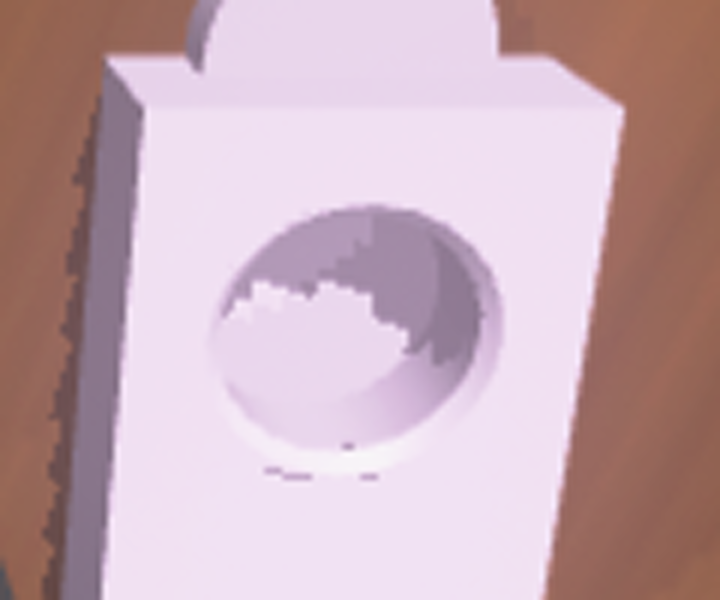

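```bash
python3 -m jog '[[-0.008,0.03,0.005,0,0.1],[-0.017,0.06,0.012,0,0.1],[-0.0255,0.09,0.02,0,0.1],[-0.0255,0.09,0.02,0,0.1],[-0.0255,0.09,0.032,0,0.1],[-0.0255,0.09,0.032,0,0.1],[-0.0255,0.09,0.032,0,0.1]]' 30
python3 - <<'E'
from h import *
s=r.snapshot("wrist"); cv2.imwrite("pics/f_wrist.png",s["pixels"][:,:,::-1])
P=[]
for i in range(3):
    q=r.sense();P.append(q["tool_pos"]); s2=r.snapshot("top")
print(np.array(P).round(1)); crop(s2,80,160,220,280,5,"f_top.png"); np.savez("f.npz",**s2)
s3=r.snapshot("side"); crop(s3,210,220,350,350,5,"f_side.png")
delta([536.5,281.5,80])
E
```

```text
time: 4.3
tool_pos: [533.8, 281.3, 66.3]
tcp_rot: [-179.9, -0.0, 109.1]
ft_force: [-0.8, 0.5, -0.6]
finger_gap: 24.9
[[534.4 281.6  67.1]
 [534.8 281.8  67.6]
 [535.1 281.8  67.9]]
t 4.55 pos [535.5 281.8  68.1] rpy [ 1.7986e+02 -2.0000e-02  1.0911e+02] gap 24.5 F [-0.3 -0.1  0.3]
tool delta m [-0.0007  0.0009 -0.0119] turn None
```

View pics/f_wrist.png

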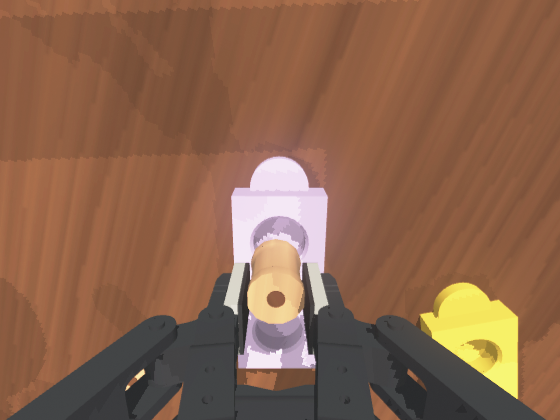

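View pics/f_side.png

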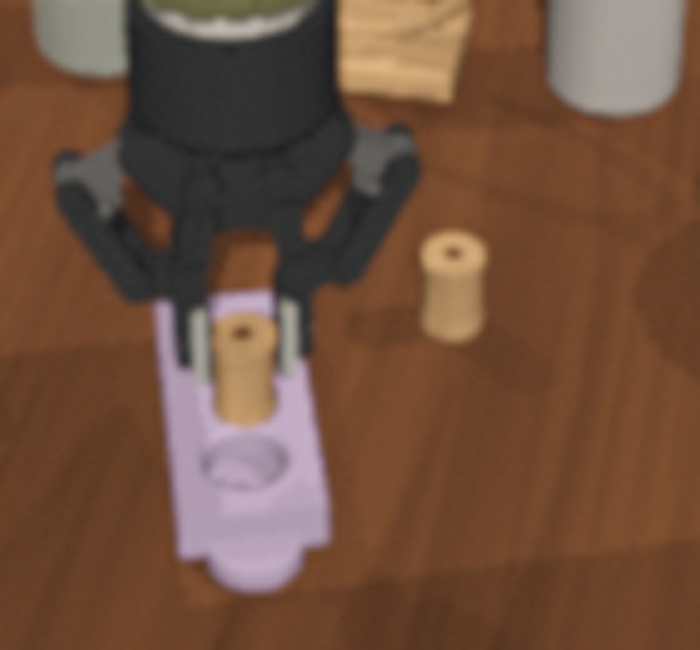

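```bash
python3 -m jog '[[0,0.001,0,0,0.1],[0,0.001,0.005,0,0.1],[0,0.001,0.01,0,0.1],[0,0.001,0.01,0,0.1],[0,0.001,0.01,0,0.1]]' 30
python3 - <<'E'
from h import *
s=r.snapshot("wrist"); crop(s,215,150,345,390,3,"g_wrist.png");np.savez("g.npz",**s)
s3=r.snapshot("side"); crop(s3,210,220,350,350,5,"g_side.png");np.savez("g3.npz",**s3)
delta([536.7,282,80])
print(proj(s,[536.7,282,20]),proj(s,[537.3,282.3,20]),proj(s3,[536.7,282,20]))
E
```

```text
time: 5.05
tool_pos: [536.0, 282.0, 57.5]
tcp_rot: [179.9, -0.0, 109.1]
ft_force: [-0.4, -0.3, 0.3]
finger_gap: 24.4
t 5.15 pos [536.4 282.2  58. ] rpy [ 1.7987e+02 -2.0000e-02  1.0912e+02] gap 24.5 F [ 0.7 -0.1 -0. ]
tool delta m [-0.0003  0.0003 -0.022 ] turn None
[275.93165228 248.01767113] [277.07445137 247.87984812] [257.63279839 311.24801543]
```

View pics/g_wrist.png

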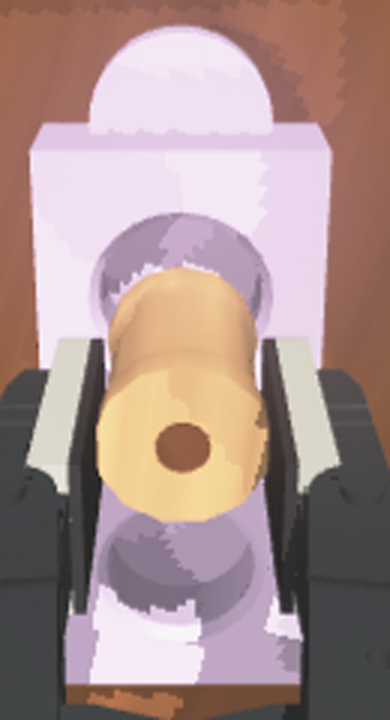

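View pics/g_side.png

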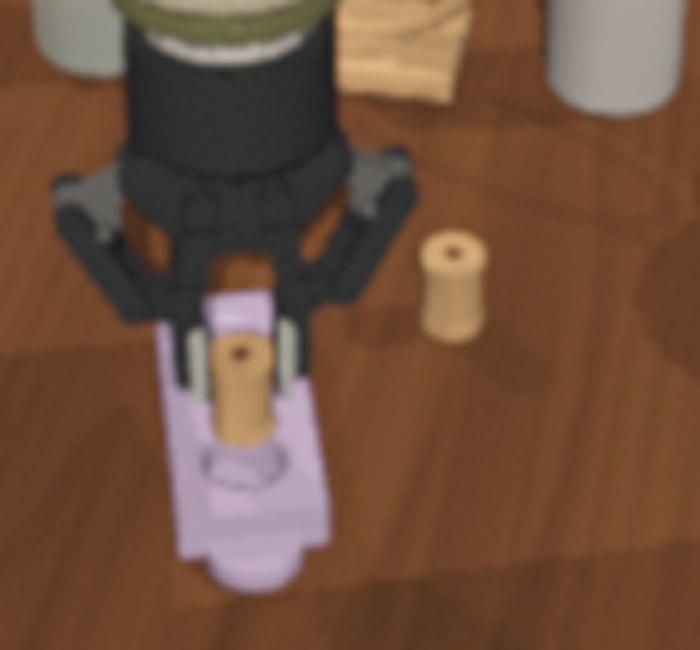

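```bash
python3 - <<'E'
from h import *
s=dict(np.load("g.npz")); c=np.array([536.7,282]); d=np.array([-.326,.9455])
print("rim far",proj(s,[*(c+16*d),20]),"seen 220.7; end edge",proj(s,[*(c+30*d),20]),"seen 200; tab tip",proj(s,[*(c+50*d),8]),"seen 158.7", "near end",proj(s,[*(c-94*d),20]),"seen 378")
print("px per mm", proj(s,[*(c+17*d),20])-proj(s,[*(c+16*d),20]))
s3=dict(np.load("g3.npz")); print("side pocket pred",proj(s3,[*c,20]),"seen",244/5+210,464/5+220)
print("bobbin hole seen side",(240/5+210,353/5+220),"pred",proj(s3,[*c,58+16.1]))
print("hole wrist seen",(182/3+215,446/3+150),"pred",proj(s,[*c,58+16.1]))
delta([*c,27])
E
```

```text
rim far [276.00065046 222.17393341] seen 220.7; end edge [276.06406609 198.42118058] seen 200; tab tip [276.06000051 158.82028091] seen 158.7 near end [275.58827403 376.63232761] seen 378
px per mm [ 0.00443289 -1.66036993]
side pocket pred [257.63279839 311.24801543] seen 258.8 312.8
bobbin hole seen side (258.0, 290.6) pred [256.8598788  290.20667558]
hole wrist seen (275.6666666666667, 298.66666666666663) pred [276.44792088 300.17041248]
t 5.15 pos [536.4 282.2  58. ] rpy [ 1.7987e+02 -2.0000e-02  1.0912e+02] gap 24.5 F [ 0.7 -0.1 -0. ]
tool delta m [-0.0003  0.0001  0.031 ] turn None
```

Everything agrees within 1 mm, so I'll lower and release.

```bash
python3 -m jog '[[0,0,0.008,0,0.1],[0,0,0.016,0,0.1],[0,0,0.024,0,0.1],[0,0,0.031,0,0.1],[0,0,0.031,0,0.1],[0,0,0.031,0,0.1],[0,0,0.031,0,0.1]]' 30
python3 - <<'E'
from h import *
s=r.snapshot("wrist"); crop(s,215,150,345,390,3,"i_wrist.png")
delta([536.7,282,26])
E
```

```text
time: 5.85
tool_pos: [536.5, 282.1, 27.0]
tcp_rot: [179.9, -0.0, 109.1]
ft_force: [0.7, -1.2, -0.4]
finger_gap: 24.3
t 5.9 pos [536.5 282.2  27.1] rpy [ 1.7986e+02 -2.0000e-02  1.0912e+02] gap 24.5 F [-0.3 -0.8  0.3]
tool delta m [-0.0003  0.0001  0.0011] turn None
```

View pics/i_wrist.png

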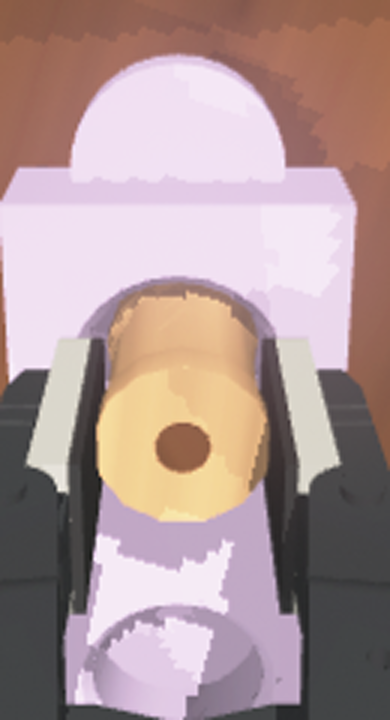

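The bobbin is inside the pocket, with the rim visible all round it and no contact force. I'll open, rise, then go to bobbin 2.

```bash
python3 -m jog '[[0,0,0,0,0.3],[0,0,0,0,0.5],[0,0,0,0,0.5],[0,0,0,0,0.5],[0,0,0,0,0.5],[0,0,-0.02,0,0.5],[0,0,-0.05,0,0.5],[0,0,-0.09,0,0.5],[0,0,-0.12,0,0.5],[0,0,-0.12,0,0.5],[0,0,-0.12,0,0.5]]' 30
python3 - <<'E'
from h import *
s=r.snapshot("wrist"); cv2.imwrite("pics/j_wrist.png",s["pixels"][:,:,::-1])
delta([476.6,165.6,147],109)
print(proj(s,[536.7,282,41]),proj(s,[476.6,165.6,36]))
E
```

```text
time: 7.0
tool_pos: [536.9, 282.4, 148.2]
tcp_rot: [179.7, -0.0, 109.1]
ft_force: [0.5, -0.2, -0.0]
finger_gap: 42.4
t 7.05 pos [536.  281.9 146.5] rpy [ 1.7990e+02 -1.0000e-02  1.0911e+02] gap 42.5 F [-0.3 -0.4 -0.2]
tool delta m [-0.0905 -0.0942 -0.0007] turn 0.0019760066695110753
[273.87784972 210.98430313] [165.46727317 307.52825377]
```

View pics/j_wrist.png

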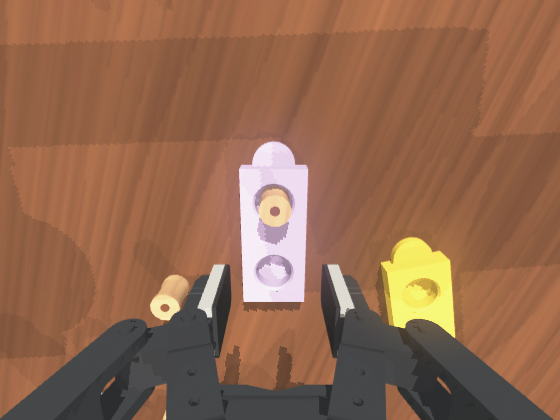

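```bash
python3 -m jog '[[-0.03,-0.031,0,0,0.6],[-0.06,-0.062,0,0,0.6],[-0.0905,-0.094,0,0,0.6],[-0.0905,-0.094,0,0,0.6],[-0.0905,-0.094,0.04,0,0.6],[-0.0905,-0.094,0.06,0,0.6],[-0.0905,-0.094,0.06,0,0.6],[-0.0905,-0.094,0.06,0,0.6]]' 30
python3 - <<'E'
from h import *
s=r.snapshot("wrist"); cv2.imwrite("pics/k_wrist.png",s["pixels"][:,:,::-1])
delta([476.6,165.6,18],109)
print(proj(s,[476.6,165.6,36]))
E
```

```text
time: 7.85
tool_pos: [476.1, 165.8, 85.5]
tcp_rot: [-180.0, -0.0, 109.1]
ft_force: [0.5, 0.2, -0.5]
finger_gap: 51.0
t 7.9 pos [477.1 166.   86.7] rpy [ 1.7990e+02 -2.0000e-02  1.0913e+02] gap 51.1 F [-0.3 -0.3  0.4]
tool delta m [-0.0003 -0.0008  0.0687] turn 0.002248430631846321
[275.60131725 240.09867405]
```

View pics/k_wrist.png

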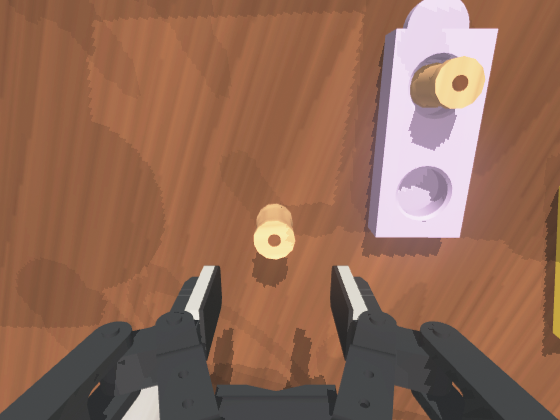

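Hole seen at (274,240), predicted (275.6,240). Descend and grip.

```bash
python3 -m jog '[[0,-0.0008,0.03,0,0.6],[0,-0.0008,0.055,0,0.6],[0,-0.0008,0.0685,0,0.6],[0,-0.0008,0.0685,0,0.6],[0,-0.0008,0.0685,0,0.6],[0,-0.0008,0.0685,0,0.3],[0,-0.0008,0.0685,0,0.1],[0,-0.0008,0.0685,0,0.1],[0,-0.0008,0.0685,0,0.1],[0,-0.0008,0.0685,0,0.1],[0,-0.0008,0.0685,0,0.1]]' 30
python3 -m jog '[[0,0,-0.02,0,0.1],[0,0,-0.05,0,0.1],[0,0,-0.08,0,0.1],[0,0,-0.08,0,0.1],[0,0,-0.08,0,0.1]]' 30
python3 - <<'E'
from h import *
s=r.snapshot("wrist"); cv2.imwrite("pics/l_wrist.png",s["pixels"][:,:,::-1])
delta([557.5,221.3,70],109)
E
```

```text
time: 9.0
tool_pos: [477.8, 166.1, 19.9]
tcp_rot: [179.7, -0.0, 109.1]
ft_force: [-1.1, 0.2, 5.4]
finger_gap: 24.6
time: 9.5
tool_pos: [478.6, 166.3, 101.6]
tcp_rot: [179.6, 0.0, 109.1]
ft_force: [0.6, -0.7, -0.8]
finger_gap: 24.9
t 9.55 pos [477.6 166.  100.2] rpy [179.7   -0.   109.13] gap 24.8 F [ 0.2  0.6 -1.3]
tool delta m [0.026  0.0934 0.0307] turn 0.002199721204490458
```

View pics/l_wrist.png

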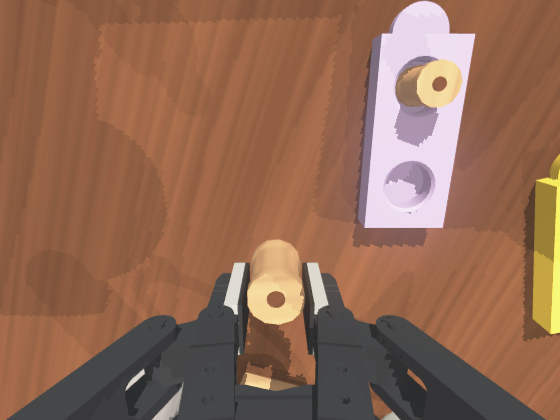

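```bash
python3 -m jog '[[0.009,0.031,0,0,0.1],[0.018,0.062,0,0,0.1],[0.026,0.0934,0.01,0,0.1],[0.026,0.0934,0.03,0,0.1],[0.026,0.0934,0.042,0,0.1],[0.026,0.0934,0.042,0,0.1],[0.026,0.0934,0.042,0,0.1],[0.026,0.0934,0.042,0,0.1],[0.026,0.0934,0.042,0,0.1]]' 30
python3 - <<'E'
from h import *
for i in range(3): s=r.snapshot("wrist")
crop(s,215,100,345,390,2.5,"m_wrist.png");np.savez("m.npz",**s)
delta([557.6,221.3,27])
E
```

```text
time: 10.45
tool_pos: [558.1, 221.3, 60.0]
tcp_rot: [179.6, 0.0, 109.1]
ft_force: [0.3, 1.2, -0.5]
finger_gap: 24.8
t 10.6 pos [558.  221.4  59.6] rpy [179.62   0.   109.13] gap 24.5 F [-0.5 -0.   0.3]
tool delta m [ 0.     -0.0006  0.0326] turn None
```

View pics/m_wrist.png

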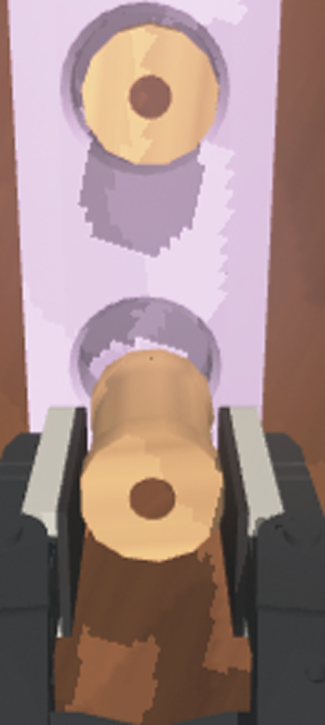

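Pocket centre is at column 273.2 against bobbin 275.8, so I need about -1.3 mm in tool y.

```bash
python3 -m jog '[[0,-0.0013,0.003,0,0.1],[0,-0.0013,0.01,0,0.1],[0,-0.0013,0.018,0,0.1],[0,-0.0013,0.026,0,0.1],[0,-0.0013,0.0326,0,0.1],[0,-0.0013,0.0326,0,0.1],[0,-0.0013,0.0326,0,0.1],[0,-0.0013,0.0326,0,0.1]]' 30
python3 - <<'E'
from h import *
s=r.snapshot("wrist")
crop(s,215,100,345,390,2.5,"n_wrist.png")
delta([557.6,221.3,27])
E
```

```text
time: 11.4
tool_pos: [556.9, 221.0, 26.9]
tcp_rot: [179.6, 0.0, 109.1]
ft_force: [-0.1, 0.7, -0.1]
finger_gap: 24.4
t 11.45 pos [556.9 221.   27. ] rpy [179.63   0.   109.12] gap 24.7 F [ 0.9  0.8 -1.3]
tool delta m [ 0.0001  0.0007 -0.    ] turn None
```

View pics/n_wrist.png

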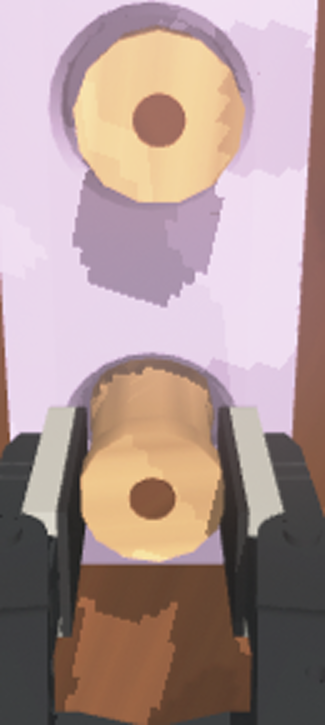

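```bash
python3 -m jog '[[0,0,0,0,0.3],[0,0,0,0,0.5],[0,0,0,0,0.5],[0,0,0,0,0.5],[0,0,0,0,0.5],[0,0,-0.02,0,0.5],[0,0,-0.05,0,0.5],[0,0,-0.09,0,0.5],[0,0,-0.13,0,0.5],[0,0,-0.17,0,0.8],[0,0,-0.195,0,0.8],[0,0,-0.195,0,0.8],[0,0,-0.195,0,0.8]]' 30
python3 - <<'E'
from h import *
s=r.snapshot("wrist"); cv2.imwrite("pics/o_wrist.png",s["pixels"][:,:,::-1])
print(proj(s,[536.7,282,41]),proj(s,[557.6,221.3,41]),proj(s,[557.6,221.3,20]))
delta([562.1,-258.1,222],-66)
delta([562.1,-258.1,222],114)
print(r.sense()["joint_pos"])
E
```

```text
time: 12.75
tool_pos: [556.1, 220.7, 222.6]
tcp_rot: [179.5, 0.0, 109.1]
ft_force: [-0.1, -0.2, -0.9]
finger_gap: 68.4
[275.21368035 119.85024676] [275.06047564 187.17749692] [274.89116529 182.28772795]
t 12.8 pos [555.3 220.5 221.1] rpy [179.68  -0.   109.12] gap 68.6 F [ 0.3  0.7 -0.5]
tool delta m [-0.4544 -0.1504 -0.0018] turn 3.056471651169101
t 12.8 pos [555.3 220.5 221.1] rpy [179.68  -0.   109.12] gap 68.6 F [ 0.3  0.7 -0.5]
tool delta m [-0.4544 -0.1504 -0.0018] turn -0.08512100242069232
[ 1.67286366e+01  7.04141219e+00  8.68003124e+01  1.47978518e-02
  8.58400141e+01 -2.39531767e+00]
```

View pics/o_wrist.png

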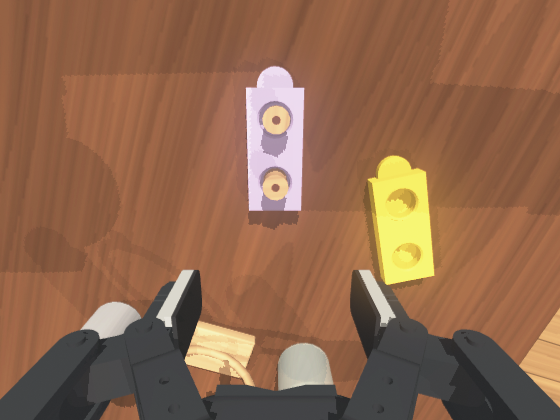

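Both bobbins stand in their pockets, holes at (276,120) and (275,187) as predicted. On to the magnifier, at z≈222 above the row.

```bash
python3 -m jog '[[-0.042,-0.014,0,-0.008,0.8],[-0.084,-0.028,0,-0.016,0.8],[-0.126,-0.042,0,-0.024,0.8],[-0.168,-0.056,0,-0.032,0.8],[-0.21,-0.07,0,-0.04,0.8],[-0.252,-0.084,0,-0.048,0.8],[-0.294,-0.098,0,-0.056,0.8],[-0.336,-0.112,0,-0.064,0.8],[-0.378,-0.126,0,-0.072,0.8],[-0.42,-0.14,0,-0.08,0.8],[-0.4544,-0.1504,0,-0.085,0.8],[-0.4544,-0.1504,0,-0.085,0.8],[-0.4544,-0.1504,0,-0.085,0.8],[-0.4544,-0.1504,0,-0.085,0.8]]' 30
python3 - <<'E'
from h import *
s=r.snapshot("wrist"); cv2.imwrite("pics/p_wrist.png",s["pixels"][:,:,::-1]);np.savez("p.npz",**s)
delta([562.1,-258.1,122],114)
a=np.radians(23.9);d=np.array([np.cos(a),np.sin(a)]);g=np.array([562.1,-258.1])
for f,z in[(75,10),(38,26),(0,26),(-50,26)]: print(proj(s,[*(g+f*d),z]))
E
```

```text
time: 14.2
tool_pos: [561.6, -256.9, 218.8]
tcp_rot: [179.8, -0.1, 114.0]
ft_force: [-0.2, -0.1, -0.3]
finger_gap: 68.5
t 14.25 pos [ 561.9 -256.7  219.2] rpy [ 1.7973e+02 -7.0000e-02  1.1406e+02] gap 68.3 F [-0.2  0.6 -0.2]
tool delta m [-0.0015 -0.0008  0.0972] turn 0.0010287635106781907
[344.3123814  182.58469066]
[311.25141114 186.13104425]
[274.03439502 186.0900284 ]
[224.98211627 186.03596923]
```

View pics/p_wrist.png

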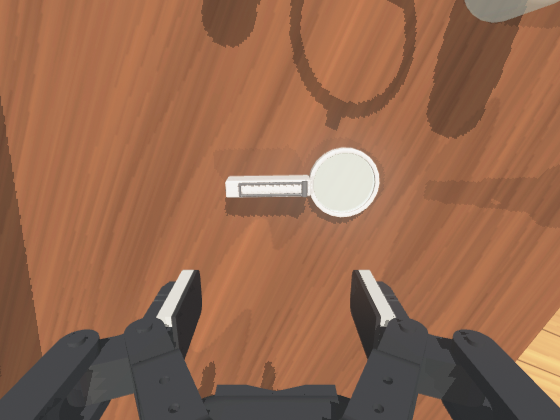

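The lens (344,182) and handle end (226,187) match the predictions. The jaws have to turn 90° to sit across the handle (yaw 23.9).

```bash
python3 -m jog '[[-0.0015,-0.0008,0.01,0.145,0.6],[-0.0015,-0.0008,0.02,0.29,0.6],[-0.0015,-0.0008,0.03,0.435,0.6],[-0.0015,-0.0008,0.04,0.58,0.6],[-0.0015,-0.0008,0.05,0.725,0.6],[-0.0015,-0.0008,0.06,0.87,0.6],[-0.0015,-0.0008,0.07,1.015,0.6],[-0.0015,-0.0008,0.08,1.16,0.6],[-0.0015,-0.0008,0.09,1.305,0.6],[-0.0015,-0.0008,0.1,1.45,0.6],[-0.0015,-0.0008,0.12,1.572,0.6],[-0.0015,-0.0008,0.12,1.572,0.6],[-0.0015,-0.0008,0.12,1.572,0.6],[-0.0015,-0.0008,0.12,1.572,0.6],[-0.0015,-0.0008,0.12,1.572,0.6]]' 30
python3 - <<'E'
from h import *
s=r.snapshot("wrist"); cv2.imwrite("pics/q_wrist.png",s["pixels"][:,:,::-1]);np.savez("q.npz",**s)
delta([562.1,-258.1,4],23.9)
a=np.radians(23.9);d=np.array([np.cos(a),np.sin(a)]);g=np.array([562.1,-258.1])
for f,z in[(75,10),(38,26),(0,26),(-50,26)]: print(proj(s,[*(g+f*d),z]))
E
```

```text
time: 15.75
tool_pos: [563.0, -258.2, 100.6]
tcp_rot: [180.0, -0.3, 24.1]
ft_force: [0.3, 0.3, 0.3]
finger_gap: 51.0
t 15.8 pos [ 562.9 -258.3  100.5] rpy [179.98  -0.33  24.08] gap 51.6 F [-0.1  0.3 -0.2]
tool delta m [-0.0013 -0.0005  0.0965] turn 0.0030898133042265388
[275.90320953 112.60325829]
[275.69371801 172.33743871]
[275.45585839 226.98889951]
[275.17706805 291.04474679]
```

View pics/q_wrist.png

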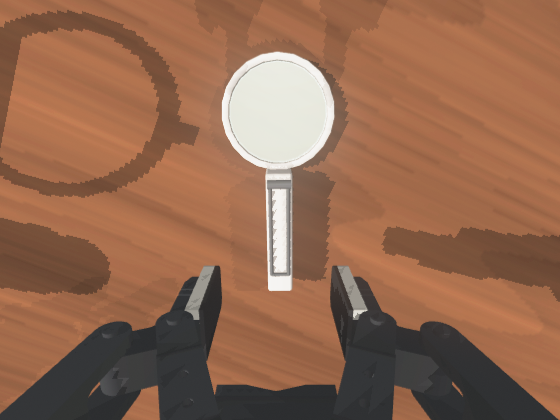

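Handle is about 2 mm to tool +y of the jaw centre (col 279 against 275.5), and its length matches. Descend with that correction.

```bash
python3 -m jog '[[-0.001,0.002,0.03,0,0.6],[-0.001,0.002,0.06,0,0.6],[-0.001,0.002,0.08,0,0.6],[-0.001,0.002,0.09,0,0.6],[-0.001,0.002,0.0965,0,0.6],[-0.001,0.002,0.0965,0,0.6],[-0.001,0.002,0.0965,0,0.6],[-0.001,0.002,0.0965,0,0.6]]' 30
python3 - <<'E'
from h import *
s=r.snapshot("wrist"); cv2.imwrite("pics/r_wrist.png",s["pixels"][:,:,::-1])
delta([562.1,-258.1,3],23.9)
E
```

```text
time: 16.6
tool_pos: [564.4, -260.9, 5.5]
tcp_rot: [179.9, -0.4, 24.1]
ft_force: [0.7, 0.0, -0.3]
finger_gap: 51.2
t 16.65 pos [ 564.2 -260.8    5.3] rpy [179.88  -0.41  24.08] gap 51.1 F [-0.2 -0.2  0.2]
tool delta m [-0.0009 -0.0033  0.0023] turn 0.003158122533150547
```

View pics/r_wrist.png

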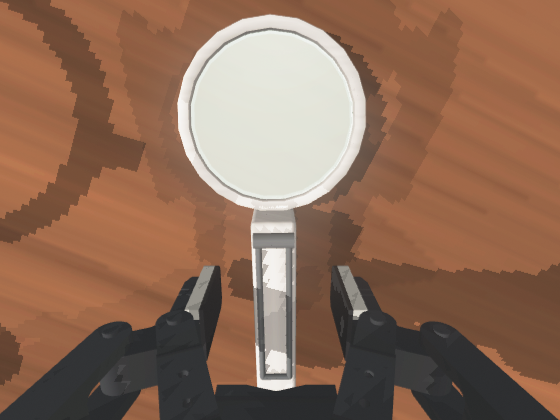

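Well centred (handle col 274). Lower 2 mm more and close at 80 N.

```bash
python3 -m jog '[[-0.001,-0.0005,0.0025,0,0.6],[-0.001,-0.0005,0.0025,0,0.4],[-0.001,-0.0005,0.0025,0,0.25],[-0.001,-0.0005,0.0025,0,0.05],[-0.001,-0.0005,0.0025,0,0.05],[-0.001,-0.0005,0.0025,0,0.05],[-0.001,-0.0005,0.0025,0,0.05],[-0.001,-0.0005,0.0025,0,0.05],[-0.001,-0.0005,0.0025,0,0.05]]' 80
python3 -m jog '[[0,0,-0.01,0,0.05],[0,0,-0.02,0,0.05],[0,0,-0.03,0,0.05],[0,0,-0.03,0,0.05],[0,0,-0.03,0,0.05],[0,0,-0.03,0,0.05]]' 80
python3 - <<'E'
from h import *
s=r.snapshot("wrist"); cv2.imwrite("pics/s_wrist.png",s["pixels"][:,:,::-1])
s=r.snapshot("side"); crop(s,220,120,360,240,5,"s_side.png")
delta([562.1,-258.1,220],23.9)
E
```

```text
time: 17.55
tool_pos: [563.4, -260.9, 3.2]
tcp_rot: [179.9, -0.4, 24.1]
ft_force: [-0.6, -0.5, 4.4]
finger_gap: 16.4
time: 18.15
tool_pos: [562.8, -260.7, 32.8]
tcp_rot: [179.9, -0.4, 24.1]
ft_force: [0.3, -0.6, -1.6]
finger_gap: 16.3
t 18.25 pos [ 562.7 -260.7   32.5] rpy [179.91  -0.39  24.08] gap 16.3 F [ 0.   0.3 -1.6]
tool delta m [ 0.0018 -0.0023 -0.1875] turn 0.003117769133095849
```

View pics/s_wrist.png

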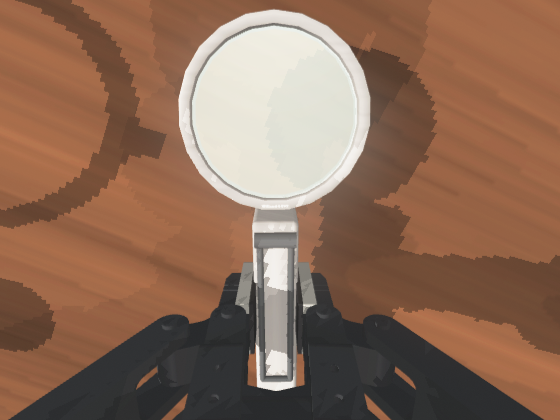

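View pics/s_side.png

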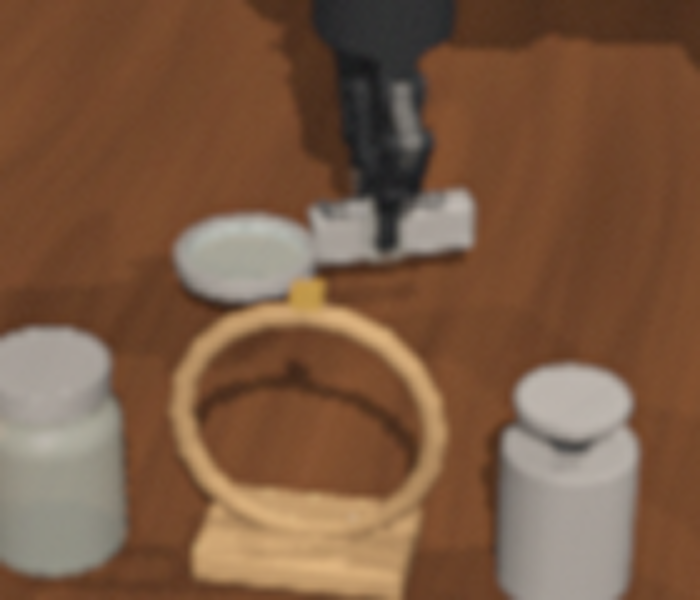

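Magnifier is held and level (rim 190 px as expected, Fz −1.6 N). Now its lens centre in tool coordinates.

```bash
python3 - <<'E'
from h import *
q=r.sense();s=r.snapshot("wrist"); h=hsv(s).astype(int)
m=(h[...,1]<45)&(h[...,2]>140); m[215:]=0
b=max(blobs(m),key=lambda b:b[0][4]); 
c=max(cv2.findContours(b[2].astype(np.uint8),0,1)[0],key=cv2.contourArea)
hu=cv2.convexHull(c)[:,0,:].astype(float); hu=hu[hu[:,1]<195]
zt=q["tool_pos"][2]-3.2+10
W=rays(s,hu,zt)[:,:2]
A=np.c_[2*W,np.ones(len(W))];x=np.linalg.lstsq(A,(W**2).sum(1),rcond=None)[0]
print("lens",x[:2],"rad",np.sqrt(x[2]+x[0]**2+x[1]**2))
T=Ro.from_euler('xyz',q["tcp_rot"],degrees=True).as_matrix()
print("lens in tool",T.T@(np.array([x[0],x[1],zt-10])-q["tool_pos"]), q["tcp_rot"])
E
```

```text
lens [ 630.24193727 -229.29756876] rad 37.25495237487386
lens in tool [74.42302779 -1.07842007  3.70630281] [179.90681311  -0.39106854  24.07863501]
```

```bash
python3 -m jog '[[0,0,-0.02,0,0.05],[0,0,-0.05,0,0.05],[0,0,-0.08,0,0.05],[0,0,-0.11,0,0.05],[0,0,-0.14,0,0.05],[0,0,-0.17,0,0.05],[0,0,-0.192,0,0.05],[0,0,-0.195,0,0.05],[0,0,-0.195,0,0.05],[0,0,-0.195,0,0.05],[0,0,-0.195,0,0.05]]' 80
python3 - <<'E'
from h import *
delta([466.7,256.7,225],19)
s=r.snapshot("wrist"); cv2.imwrite("pics/t_wrist.png",s["pixels"][:,:,::-1])
E
```

```text
time: 19.4
tool_pos: [560.5, -260.4, 225.1]
tcp_rot: [-179.9, -0.3, 24.1]
ft_force: [-0.1, -1.2, -1.4]
finger_gap: 16.4
t 19.4 pos [ 560.5 -260.4  225.1] rpy [-179.93   -0.27   24.08] gap 16.4 F [-0.1 -1.2 -1.4]
tool delta m [ 0.1254 -0.5103  0.0013] turn 0.08868203641793043
```

View pics/t_wrist.png

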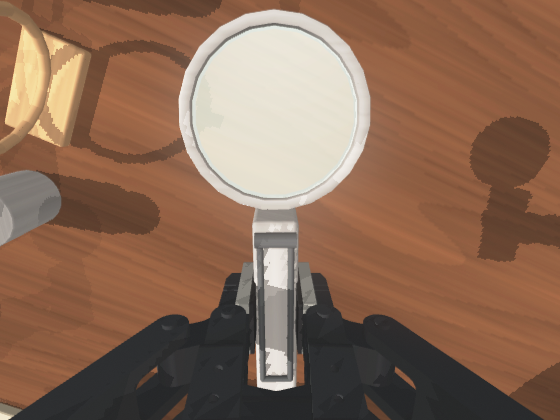

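Grip unchanged after the lift. Crossing the row now, lens at about 222 mm.

```bash
python3 -m jog '[[0.004,-0.015,0,0.004,0.05],[0.011,-0.045,0,0.008,0.05],[0.018,-0.075,0,0.013,0.05],[0.026,-0.107,0,0.018,0.05],[0.034,-0.139,0,0.024,0.05],[0.042,-0.171,0,0.03,0.05],[0.05,-0.203,0,0.035,0.05],[0.058,-0.235,0,0.04,0.05],[0.066,-0.267,0,0.046,0.05],[0.074,-0.299,0,0.052,0.05],[0.082,-0.331,0,0.058,0.05],[0.09,-0.363,0,0.063,0.05],[0.098,-0.395,0,0.069,0.05],[0.106,-0.427,0,0.075,0.05],[0.113,-0.459,0,0.08,0.05],[0.119,-0.485,0,0.084,0.05],[0.124,-0.503,0,0.088,0.05],[0.1254,-0.5103,0,0.0887,0.05],[0.1254,-0.5103,0,0.0887,0.05],[0.1254,-0.5103,0,0.0887,0.05]]' 80
python3 -m jog '[[0,0,0.02,0,0.05],[0,0,0.045,0,0.05],[0,0,0.065,0,0.05],[0,0,0.08,0,0.05],[0,0,0.085,0,0.05],[0,0,0.085,0,0.05],[0,0,0.085,0,0.05],[0,0,0.085,0,0.05]]' 80
python3 - <<'E'
from h import *
s=r.snapshot("wrist"); cv2.imwrite("pics/u_wrist.png",s["pixels"][:,:,::-1])
s=r.snapshot("top"); cv2.imwrite("pics/u_top.png",s["pixels"][:,:,::-1])
delta([466.7,256.7,80],19)
E
```

```text
time: 21.45
tool_pos: [466.6, 256.0, 226.2]
tcp_rot: [-179.9, -0.2, 19.0]
ft_force: [-0.8, -0.1, -1.1]
finger_gap: 16.3
time: 22.25
tool_pos: [467.8, 256.5, 142.6]
tcp_rot: [-179.9, -0.4, 19.0]
ft_force: [-1.6, 0.6, -1.0]
finger_gap: 16.2
t 22.35 pos [467.6 256.5 142.2] rpy [-179.94   -0.34   19.01] gap 16.3 F [ 0.   0.  -2.3]
tool delta m [-0.0011 -0.0004  0.0622] turn 0.00016461809108858074
```

View pics/u_wrist.png

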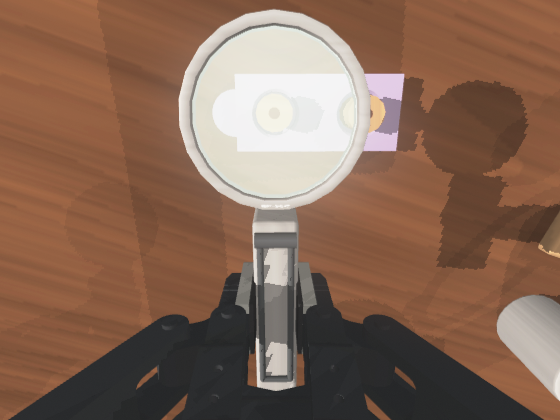

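View pics/u_top.png

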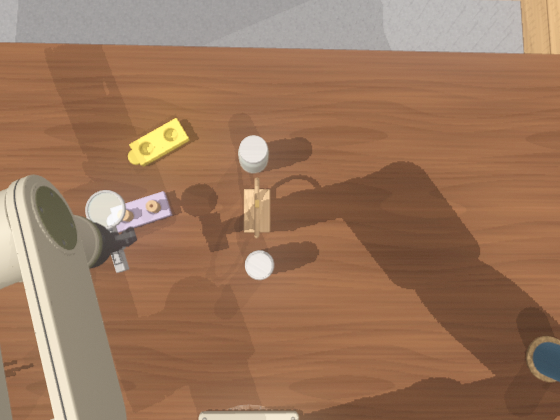

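Row unmoved (jar (253,154), dispenser (259,265) as at first). Wrist view: the bobbin shows through the lens at (275,113), lens centre (274.5,110). Lowering in two stages.

```bash
python3 -m jog '[[-0.0005,0,0.01,0,0.05],[-0.001,0,0.03,0,0.05],[-0.001,0,0.045,0,0.05],[-0.001,0,0.055,0,0.05],[-0.001,0,0.06,0,0.05],[-0.001,0,0.06,0,0.05],[-0.001,0,0.06,0,0.05],[-0.001,0,0.06,0,0.05]]' 80
python3 - <<'E'
from h import *
s=r.snapshot("wrist"); crop(s,160,0,420,300,2.5,"v_wrist.png")
s=r.snapshot("side"); crop(s,200,220,340,350,5,"v_side.png")
delta([466.7,256.7,60],19)
E
```

```text
time: 23.15
tool_pos: [467.7, 256.7, 83.2]
tcp_rot: [-179.9, -0.4, 19.0]
ft_force: [-0.3, -0.3, -1.4]
finger_gap: 16.3
t 23.25 pos [467.5 256.6  83.1] rpy [-179.94   -0.42   19.01] gap 16.5 F [ 0.7 -0.3 -1.2]
tool delta m [-0.0009 -0.0004  0.0231] turn 0.000142695095561094
```

View pics/v_wrist.png

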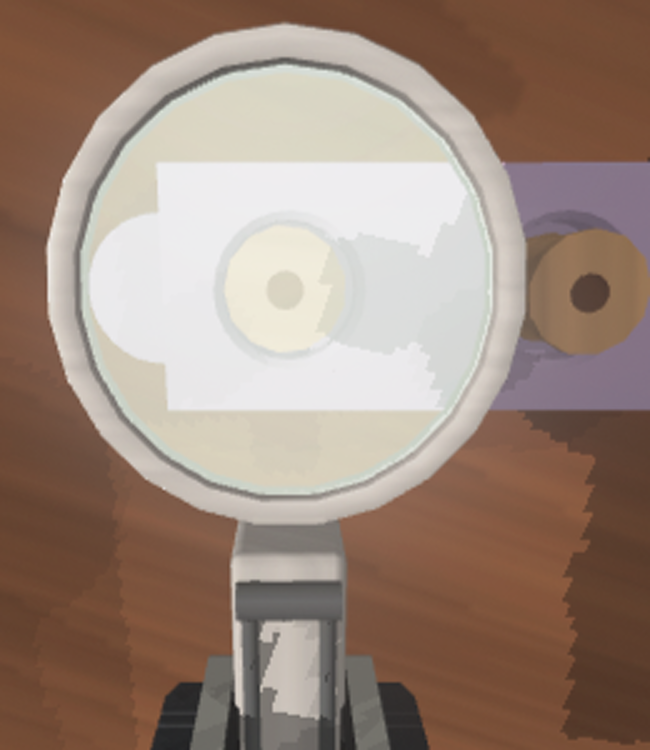

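View pics/v_side.png

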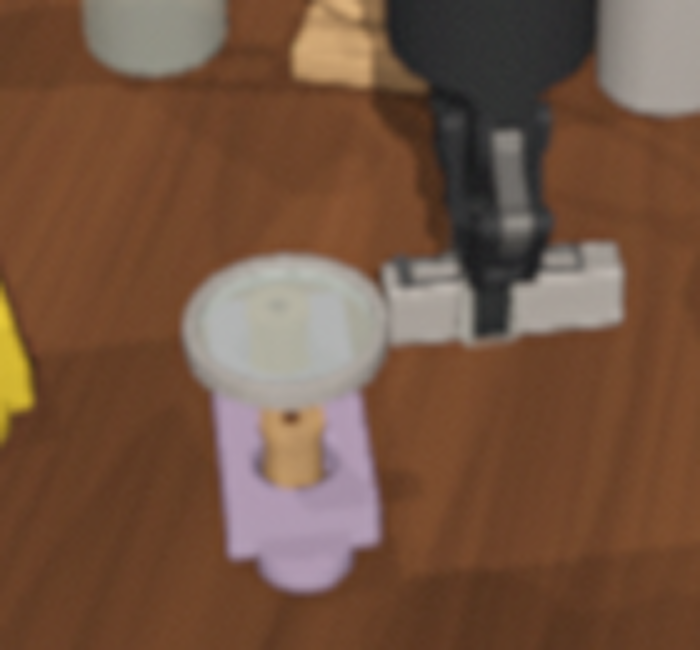

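```bash
python3 - <<'E'
from h import *
s=r.snapshot("wrist"); q=r.sense()
zt=q["tool_pos"][2]-3.2+10
L=ray(s,(286/2.5+160,274/2.5),zt); B=ray(s,(285/2.5+160,290/2.5),41); print("lens",L,"bobbin",B)
B2=ray(s,(590/2.5+160,293/2.5),41); print("plain bobbin",B2)
delta([*(q["tool_pos"][:2]+(B-L)[:2]),59.5],19)
E
```

```text
lens [540.617138   282.79461483  89.7513765 ] bobbin [536.74529013 281.9002303   41.        ]
plain bobbin [557.19502953 220.78124897  41.        ]
t 23.3 pos [467.4 256.6  83. ] rpy [-179.94   -0.41   19.01] gap 16.4 F [-0.9  0.3 -2.3]
tool delta m [-0.0041 -0.0004  0.0234] turn 0.00017473655528445922
```

Hand-read lens centre is 4 mm ahead of the bobbin, the circle fit about 1 mm. I'll shift −2.5 mm (tolerance 10) and lower to hover height.

```bash
python3 -m jog '[[-0.001,0,0.004,0,0.05],[-0.002,0,0.009,0,0.05],[-0.0025,0,0.014,0,0.05],[-0.0025,0,0.019,0,0.05],[-0.0025,0,0.022,0,0.05],[-0.0025,0,0.0235,0,0.05],[-0.0025,0,0.0235,0,0.05],[-0.0025,0,0.0235,0,0.05],[-0.0025,0,0.0235,0,0.05],[-0.0025,0,0.0235,0,0.05]]' 80
python3 - <<'E'
from h import *
q=r.sense();s=r.snapshot("wrist"); crop(s,160,0,420,240,2.5,"w_wrist.png"); np.savez("w.npz",**s)
s3=r.snapshot("side"); crop(s3,200,220,340,350,5,"w_side.png")
s2=r.snapshot("top"); cv2.imwrite("pics/w_top.png",s2["pixels"][:,:,::-1])
delta([466.7,256.7,59.5],19); print(r.sense()["qd"].round(2))
# independent: lens centre via predicted projection at side view
R=Ro.from_euler('xyz',q["tcp_rot"],degrees=True).as_matrix()
L=R@np.array([74.6,-1,3.3])+q["tool_pos"];print("lens pred",L)
ang=np.linspace(0,2*np.pi,9)[:-1]
print("side outline mid (z+5)",(proj(s3,L+[0,0,5])-[200,220])*5,"wrist top rim c",(proj(s,L+[0,0,10])-[160,0])*2.5)
E
```

```text
time: 24.3
tool_pos: [465.4, 255.9, 59.7]
tcp_rot: [-179.9, -0.4, 19.0]
ft_force: [0.1, 1.0, -1.8]
finger_gap: 16.2
t 24.45 pos [465.3 255.8  59.5] rpy [-179.94   -0.42   19.01] gap 16.4 F [ 0.9 -0.6 -1.2]
tool delta m [ 0.0016 -0.0003  0.0001] turn 0.00017231224208730185
[ 0.04  0.03  0.06  0.   -0.11 -0.  ]
lens pred [535.64929647 281.1471259   56.97366374]
side outline mid (z+5) [288.42906089 374.00308663] wrist top rim c [285.81683503 294.24481383]
```

View pics/w_wrist.png

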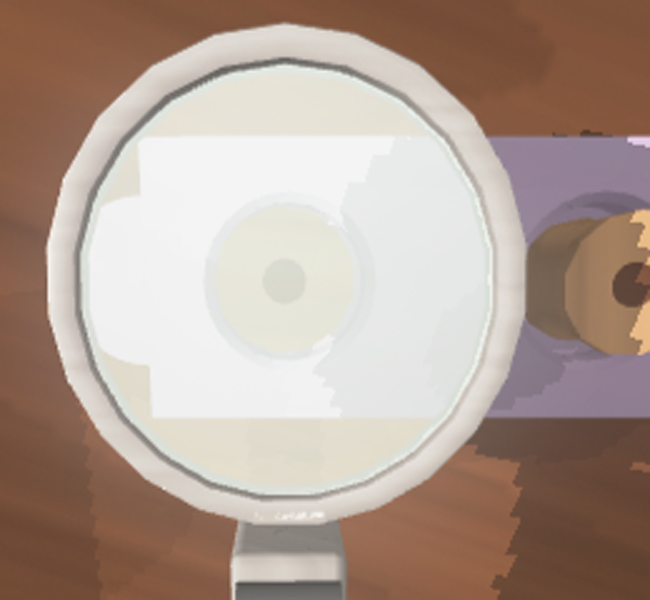

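View pics/w_side.png

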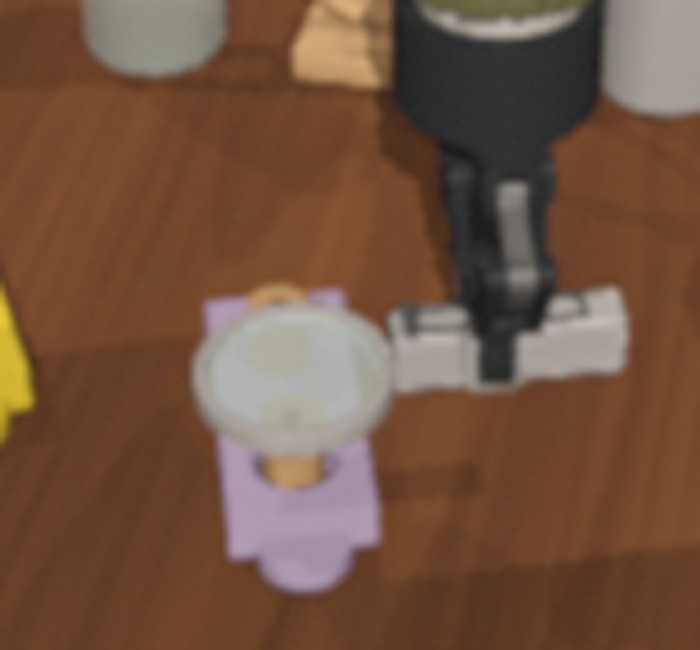

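View pics/w_top.png

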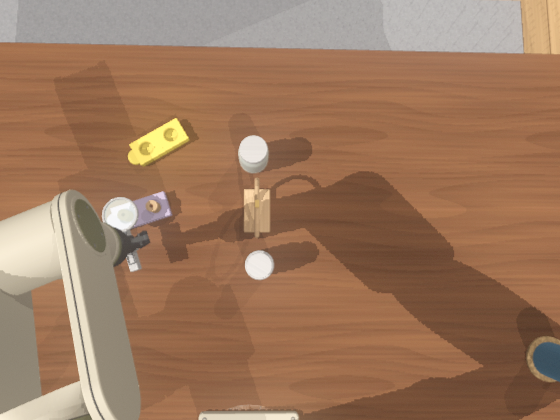

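All checks agree. The side view offsets the lens by about 1 px from prediction, and it offset the pocket by the same amount earlier, so that is camera bias. Handing in.

```bash
python3 -c "
from bench import r
print(r.hand_in()); q=r.sense(); print(q['time'],q['tool_pos'],q['finger_gap'])"
```

```text
the job is handed in; nothing more can be done
None
the job is handed in; nothing more can be done
```

I put one bobbin in each pocket of the lavender tray. I then carried the magnifier over the row with the lens at about 222 mm and handed in at about 24.5 s, still holding it over the tab-pocket bobbin. The hand-in gave no verdict.

**Last checks:**
- **Bobbins:** both stand in their pockets. Both bobbin holes match the predicted pocket positions to about 1 mm.
- **Lens position:** the lens is about 1.5 mm from the pocket centre, with its underside at about 57 mm, 16 mm above the bobbin.
- **Lens angle:** the tool is within 0.5° of level. The handle is within about 1° of square to the row of pockets.
- **Grip:** 16.4 mm finger gap, joint speeds near zero, and no outside force beyond the magnifier's weight.
- **Row:** the hoop, jar and dispenser look unmoved in the top view.

**Disagreements:**
- A hand-read of the lens centre in the wrist view put it about 3 mm farther forward than the circle fit, so I corrected by an amount in between. The tolerance is 10 mm.
- The side view shows the lens about 1 px (2 mm) from where I predicted. It had shown the pocket off by about the same amount earlier, so I put this down to camera bias.
- The finger gap reads about 1.5 mm below the known widths of the bobbins and the handle.

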